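Flip the status flag of the checked sample

ROBOT

A 6-joint arm with a two-finger parallel gripper is mounted at the origin on a cart in front of the work surface, level with it; the furniture and walls round the work are solid. World frame = base frame: x ahead of the robot, y to its left, z up, the work surface at z = 0. Lengths are in m, angles in rad, forces in N, time in s.
With the tool pointing down it reaches from about 0.275 to 0.85 m from the base axis. Payload 19 kg.
Tool frame: the origin (TCP) lies at the very end of the fingers, on their centre line; the grasp point (between the pads) lies 19 mm behind it (env.hold_point_z is the distance from the TCP to the grasp point, in m); z points along the fingers, y is the line along which they close (so a half turn about z gives the same grasp; the last joint's range is limited). The gripper opens to 85 mm and grips with 20 to 120 N. Pads are 22 mm wide; open, the fingers measure 114 mm over their backs; the gripper's body (76 mm by 85 mm) begins 54 mm behind the grasp point. The pads swing forward as they close: fully open they stand 13 mm farther back than shut.
Start: joints at [0.976, 0.15, 1.437, -0, 1.554, -0.134], TCP at [0.256, 0.515, 0.231] pointing down, gripper open.
Joint ranges: [-2.8, 2.8], [-0.68, 2.1], [0.12, 2.68], [-1.39, 4.53], [0.16, 2.79], [-2.81, 2.81]. Speed limits (rad/s): [1.89, 1.89, 2.22, 3.01, 3.01, 3.01].

INTERFACE

Orientations are given as a unit quaternion [x, y, z, w].
In Python, from workcell import env gives the robot as it stands.
- The arm moves only by the tool apply_moves, never from a script. Its argument "commands" is a list that holds one entry, the list of rows, each a list of 7 numbers: the closure, from 0 (fully open) to 1 (shut), then the shift along the tool's x, y, z in mm, then the turn, a rotation vector about the tool's x, y, z in degrees. A call has 1 to 5 rows; each row shifts and turns the commanded pose from where the row before left it, along the tool's axes as they then stand; what a row does not reach is not made up. A row lasts 1/10 s, in which the tool goes at most 50 mm and 8.59 degrees, less where a joint would pass 70% of its speed; a pose out of reach is approached as far as the arm can. A call is refused whole if a number of a shift passes 50 or a number of a turn 8.59, either way. A call with a gripper value outside its range is refused whole. The fingers move at their own pace and stop on an object; the grip force is fixed at half the most. Time passes only in rows, so rows that do not move let the fingers close. It gives the time, the measured TCP pose, the force, the opening and the grip force at its end, in the units of the state.
- env.get_state(): the state, without advancing time (a new reading comes with each control period).
- env.get_image(name): name is "scene" or "top"; returns a dict with "pixels" (420x560x3 uint8, blue, green, red), "K" (3x3 intrinsics, pixels), "extrinsics" (4x4, takes a point from camera to world coordinates). Camera axes: x right, y down, z forward; pixel columns grow to the right and rows downward; lengths in m; the calibration is good to about 2 mm. A picture is of the moment at which its call begins. There is no depth.
- env.hand_in(): hands the job in; it is judged then, once.
The state is a dict: "time": time; "joint_pos": joint angles; "dq": joint speeds; "joint_efforts": joint torques, N m; "position": TCP position; "eef_rot": TCP orientation; "wrist_force": force on the tool from outside, world axes, zero at the start; "wrist_torque": the same for the moment, N m; "width": finger opening in m; "finger_force": force on a finger pad.
Only numpy, scipy, OpenCV 4.12 (cv2) and the standard library are available. Lean on these libraries where they do the work, as an engineer would, in place of code of your own. Each camera call takes 0.05 s, during which the arm holds its last target. There are 200 camera calls.

TASK

The sample in the black-capped vial has passed its check. With the fingertips only, gently push up the red flag on that vial's stand and flip it over its hinge, away from you, until it lies flat on the far side with its green face up. Leave the flags of the white-capped vial's stand and of the empty stand red as they are, grip or lift nothing, and do not disturb the vials, the beaker or the flask.

Things in the scene. Friction and masses are not known exactly. Their poses are not given: they have to be found in the camera images.
- stand_black: fixed grey status stand of the black-capped vial (the one to flip): base plate 80 (x) x 116 (y) x 8 mm. Origin at the centre of its underside; x points away from the robot at yaw 0, y to the left. The flag with its two aluminium uprights is on the +y half, the black ring seat for a vial (36 mm across, 6 mm high) on the -y half at y = -36 mm. It carries flag_black
- hinge_black (a point): middle of the flag's hinge axis on stand_black, 85 mm above the bench, 22 mm to +y of the stand's centre; axes as the stand's, the hinge axis is its y. Uprights stand 26 to 33 mm to either side (12 mm thick in x, up to 4 mm above the axis, pivot caps to 36 mm), each with a stop arm just under the level flag reaching 20 mm to either side of the axis in x, 22 to 31 mm off in y
- edge_black (a point): middle of the outer side of the free edge of flag_black; moves with it. The flag is a flat paddle 48 mm wide (along the hinge), reaching 82 mm from the hinge axis, 5 mm thick and centred on the axis, with a white round bead 8 mm thick along its free edge; one face red with a white bar, the other green with a white disc
- flag_black (a joint): angle (rad) of the flag on stand_black. 0 = level on its stop toward the robot (stand's -x), red face up, open space below it; 1.57 = straight up; 3.14 = level on the far side (stand's +x), green face up. A rubbing hinge: it stays where it is left; about 0.8 N at the free edge lifts it. Starts at 0 to 0.15
- stand_white: fixed grey status stand of the white-capped vial (leave its flag): base plate 80 (x) x 116 (y) x 8 mm. Origin at the centre of its underside; x points away from the robot at yaw 0, y to the left. The flag with its two aluminium uprights is on the +y half, the black ring seat for a vial (36 mm across, 6 mm high) on the -y half at y = -36 mm. It carries flag_white
- hinge_white (a point): middle of the flag's hinge axis on stand_white, 85 mm above the bench, 22 mm to +y of the stand's centre; axes as the stand's, the hinge axis is its y. Uprights stand 26 to 33 mm to either side (12 mm thick in x, up to 4 mm above the axis, pivot caps to 36 mm), each with a stop arm just under the level flag reaching 20 mm to either side of the axis in x, 22 to 31 mm off in y
- edge_white (a point): middle of the outer side of the free edge of flag_white; moves with it. The flag is a flat paddle 48 mm wide (along the hinge), reaching 82 mm from the hinge axis, 5 mm thick and centred on the axis, with a white round bead 8 mm thick along its free edge; one face red with a white bar, the other green with a white disc
- flag_white (a joint): angle (rad) of the flag on stand_white. 0 = level on its stop toward the robot (stand's -x), red face up, open space below it; 1.57 = straight up; 3.14 = level on the far side (stand's +x), green face up. A rubbing hinge: it stays where it is left; about 0.8 N at the free edge lifts it. Starts at 0 to 0.15
- stand_empty: fixed grey status stand without a vial (leave its flag): base plate 80 (x) x 116 (y) x 8 mm. Origin at the centre of its underside; x points away from the robot at yaw 0, y to the left. The flag with its two aluminium uprights is on the +y half, the black ring seat for a vial (36 mm across, 6 mm high) on the -y half at y = -36 mm. It carries flag_empty
- hinge_empty (a point): middle of the flag's hinge axis on stand_empty, 85 mm above the bench, 22 mm to +y of the stand's centre; axes as the stand's, the hinge axis is its y. Uprights stand 26 to 33 mm to either side (12 mm thick in x, up to 4 mm above the axis, pivot caps to 36 mm), each with a stop arm just under the level flag reaching 20 mm to either side of the axis in x, 22 to 31 mm off in y
- edge_empty (a point): middle of the outer side of the free edge of flag_empty; moves with it. The flag is a flat paddle 48 mm wide (along the hinge), reaching 82 mm from the hinge axis, 5 mm thick and centred on the axis, with a white round bead 8 mm thick along its free edge; one face red with a white bar, the other green with a white disc
- flag_empty (a joint): angle (rad) of the flag on stand_empty. 0 = level on its stop toward the robot (stand's -x), red face up, open space below it; 1.57 = straight up; 3.14 = level on the far side (stand's +x), green face up. A rubbing hinge: it stays where it is left; about 0.8 N at the free edge lifts it. Starts at 0 to 0.15
- vial_black: loose glass sample vial with black screw cap and blue contents, 24 mm across, 52 mm tall, upright in the ring seat of stand_black; origin at the centre of its underside, 8 mm above the bench
- vial_white: loose glass sample vial with white screw cap and yellow contents, 24 mm across, 52 mm tall, upright in the ring seat of stand_white; origin at the centre of its underside, 8 mm above the bench
- beaker: loose glass beaker, 56 mm across, 69 mm tall, on the bench behind the stands; origin at the centre of its underside
- flask: loose conical flask with red stopper, 64 mm across, 106 mm tall, on the bench behind the stands; origin at the centre of its underside

How it is judged:
At the end, for the whole second after the job is handed in: The flag on the black-capped vial's stand lies at rest on its far side, green up, within about 11 degrees (0.2 rad) of level; the other two flags are less than 0.4 rad from their red rest; both vials, the beaker and the flask stand upright within 20 mm of where they were (value of joint flag_black above 2.94 rad and velocity of joint flag_black between -0.05 and 0.05 rad/s and value of joint each of flag_white, flag_empty below 0.4 rad and angle between each of vial_black, vial_white, beaker, flask's own z axis and vertical below 0.15 rad and distance of each of vial_black, vial_white, beaker, flask from where it was at the start of the episode below 0.02 m and linear speed of each of vial_black, vial_white, beaker, flask below 0.02 m/s); the robot touches nothing.
It fails at once if another stand's flag is swung up (value of joint any of flag_white, flag_empty above 0.5 rad).
It fails at once if a stand or its flag is pinched or pushed with more than 20 N (contact force between the fingers and stand_black above 20 N or contact force between the fingers and stand_white above 20 N or contact force between the fingers and stand_empty above 20 N).
It fails at once if a vial is lifted, tipped or pushed away (distance of any of vial_black, vial_white from where it was at the start of the episode above 0.025 m or angle between any of vial_black, vial_white's own z axis and vertical above 0.4 rad).
It fails at once if the beaker or the flask is lifted, tipped or pushed away (distance of any of beaker, flask from where it was at the start of the episode above 0.025 m or angle between any of beaker, flask's own z axis and vertical above 0.4 rad).
It also fails if it takes over 48 s, if anything falls off the work surface, if the arm or the gripper's body presses on something with over 40 N, if the wrist force passes 120 N, or if a joint passes its speed limit or range.

## Working session

There is one attempt and no reset: what is moved stays moved. The work goes in short steps, Python scripts to look and compute and a tool call to move; the robot and the scene stay as the last step left them, time stands still between calls to the robot, and variables do not carry over. Pictures are saved under pics/ and viewed, at most 10 in all, crops included, and the job is handed in when it is done.

Besides the shell and the picture viewer there is one more tool, called after "Call:" as name(argument=value, ...) on one line, values as JSON. apply_moves: Moves the arm, as the interface text tells. Its arguments: {"type":"object","properties":{"commands":{"type":"array","items":{"type":"array","items":{"type":"array","items":{"type":"number"}}}}},"required":["commands"]}

```bash
mkdir -p pics; python3 - <<'E'
from workcell import env
import cv2,numpy as np
for n in("top","scene"):
    i=env.get_image(n);cv2.imwrite(f"pics/{n}0.png",i["pixels"]);print(n,i["K"].tolist(),np.round(i["extrinsics"],4).tolist())
s=env.get_state();print(s["time"],s["position"],s["eef_rot"],s["width"])
E
```

```text
top [[533.7310216945816, 0.0, 275.62250747126564], [0.0, 533.7310216945816, 204.82303539024673], [0.0, 0.0, 1.0]] [[0.0683, -0.9755, 0.209, 0.2879], [-0.9977, -0.0672, 0.0122, -0.0437], [0.0021, -0.2094, -0.9778, 1.4471], [0.0, 0.0, 0.0, 1.0]]
scene [[484.8942560493255, 0.0, 282.53732008091515], [0.0, 484.8942560493255, 215.23822235511827], [0.0, 0.0, 1.0]] [[0.731, -0.4341, 0.5264, -0.012], [-0.6823, -0.4631, 0.5656, -0.7067], [-0.0018, -0.7727, -0.6348, 0.8158], [0.0, 0.0, 0.0, 1.0]]
0.1 [0.25557038 0.51485252 0.23076583] [ 2.28362334e-01  9.73576077e-01 -4.79787248e-04 -1.89422981e-04] 0.08556439397867578
```

View pics/top0.png

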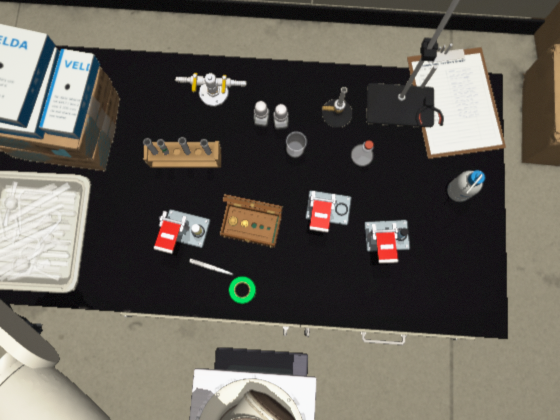

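View pics/scene0.png

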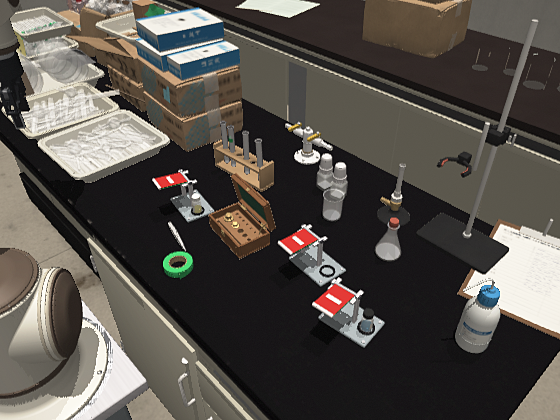

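The black-capped vial is on the rightmost stand: flag at about (387,247) and vial at (403,233) in top, flag (338,298) and vial (367,320) in scene. The empty stand is to its left, at (322,213) in top. The flask is at (362,153) and the beaker at (296,145). Next I'll measure the flag.

```bash
cat >h.py <<'E'
import cv2,numpy as np
from workcell import env
def cast(i,p,z):
    K,E=np.array(i["K"]),np.array(i["extrinsics"])
    d=E[:3,:3]@np.linalg.solve(K,[p[0],p[1],1]);o=E[:3,3]
    return o+d*(z-o[2])/d[2]
def red(i):
    h=cv2.cvtColor(i["pixels"],cv2.COLOR_BGR2HSV)
    m=(((h[...,0]<8)|(h[...,0]>172))&(h[...,1]>150)&(h[...,2]>90)).astype(np.uint8)
    m=cv2.morphologyEx(m,cv2.MORPH_CLOSE,np.ones((7,7)))
    return [c for c in cv2.findContours(m,0,2)[0] if cv2.contourArea(c)>100]
E
python3 - <<'E'
from h import *
for n in("top","scene"):
    i=env.get_image(n)
    for c in red(i):
        b=cv2.boxPoints(cv2.minAreaRect(c)) if n=="top" else cv2.approxPolyDP(c,4,True)[:,0]
        print(n,cv2.contourArea(c),[(p.round().tolist(),cast(i,p,.088)[:2].round(3).tolist()) for p in b])
    pts={"top":[((362,157),.03,"flask"),((296,150),.0,"beaker"),((403,233),.055,"vialcap")],"scene":[((366,313),.06,"vial"),((389,247),.03,"flask")]}[n]
    for p,z,l in pts: print(n,l,cast(i,p,z).round(3))
i=env.get_image("top")["pixels"][195:275,290:420]
j=env.get_image("scene")["pixels"][270:360,300:395]
cv2.imwrite("pics/c.png",np.hstack([cv2.resize(i,(400,400*80//130*1)),cv2.resize(j,(260,246))]))
E
```

```text
top 451.0 [([376.0, 233.0], [0.522, -0.289]), ([396.0, 232.0], [0.529, -0.341]), ([397.0, 258.0], [0.461, -0.346]), ([377.0, 259.0], [0.455, -0.295])]
top 452.5 [([154.0, 245.0], [0.453, 0.276]), ([161.0, 219.0], [0.52, 0.266]), ([180.0, 225.0], [0.509, 0.216]), ([173.0, 250.0], [0.443, 0.227])]
top 430.0 [([309.0, 225.0], [0.532, -0.117]), ([313.0, 200.0], [0.599, -0.124]), ([333.0, 203.0], [0.594, -0.175]), ([329.0, 228.0], [0.527, -0.167])]
top flask [ 0.742 -0.255  0.03 ]
top beaker [ 0.76  -0.072  0.   ]
top vialcap [ 0.533 -0.367  0.055]
scene 583.0 [([335, 284], [0.52, -0.29]), ([314, 301], [0.457, -0.292]), ([333, 314], [0.46, -0.339]), ([353, 296], [0.522, -0.336])]
scene 422.0 [([317, 239], [0.591, -0.172]), ([302, 229], [0.59, -0.125]), ([280, 240], [0.528, -0.118]), ([294, 252], [0.524, -0.167])]
scene 261.5 [([186, 181], [0.504, 0.215]), ([180, 173], [0.514, 0.256]), ([155, 178], [0.453, 0.281]), ([161, 187], [0.443, 0.236])]
scene vial [ 0.528 -0.368  0.06 ]
scene flask [ 0.742 -0.265  0.03 ]
```

View pics/c.png

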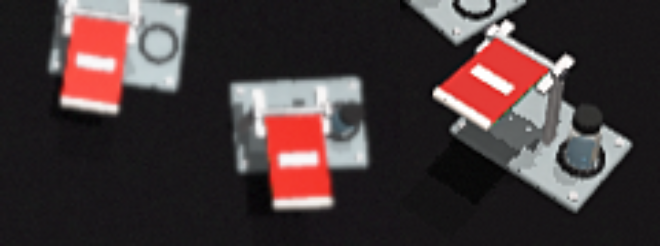

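The two views agree: free edge about (0.450, -0.318), hinge about (0.532, -0.312), stand yaw about 4°. Next I'll write a helper that turns a target pose into rows.

```bash
cat >plan.py <<'E'
import sys,numpy as np
from scipy.spatial.transform import Rotation as R
from workcell import env
# usage: plan.py x y z pitch(deg below horizontal) yaw n_rows
x,y,z,ph,yw,n=map(float,sys.argv[1:7]);n=int(n)
s=env.get_state();p=np.array(s["position"]);r=R.from_quat(s["eef_rot"])
a,b=np.radians([ph,yw])
Z=np.array([np.cos(a)*np.cos(b),np.cos(a)*np.sin(b),-np.sin(a)]);Y=np.array([-np.sin(b),np.cos(b),0])
t=R.from_matrix(np.c_[np.cross(Y,Z),Y,Z])
d=(r.inv()*t).as_rotvec();D=np.array([x,y,z])-p
zz=r.as_matrix()[:,2]
print("t",s["time"],"tcp",p.round(4),"pitch",np.degrees(np.arcsin(-zz[2])).round(1),"yaw",np.degrees(np.arctan2(zz[1],zz[0])).round(1),"F",np.round(s["wrist_force"],1),"q",np.round(s["joint_pos"],2),"turn tot",np.degrees(d).round(1),"dist",np.linalg.norm(D).round(3))
for k in range(n):
    rk=r*R.from_rotvec(d*k/n)
    print(np.r_[1,(rk.inv().apply(D/n)*1e3).round(1),np.degrees(d/n).round(2)].tolist())
E
python3 plan.py .38 .1 .25 89.9 4 12; python3 plan.py .38 -.32 .25 89.9 4 22
```

```text
t 0.3 tcp [0.2556 0.515  0.2311] pitch 90.0 yaw -125.7 F [-0.7  0.2  0.5] q [ 0.98  0.15  1.44  0.    1.55 -0.13] turn tot [ -0.1  -0.1 -30.4] dist 0.434
[1.0, -24.7, -26.4, -1.6, -0.0, -0.01, -2.53]
[1.0, -23.5, -27.4, -1.6, -0.0, -0.01, -2.53]
[1.0, -22.2, -28.4, -1.6, -0.0, -0.01, -2.53]
[1.0, -21.0, -29.4, -1.6, -0.0, -0.01, -2.53]
[1.0, -19.6, -30.3, -1.6, -0.0, -0.01, -2.53]
[1.0, -18.3, -31.1, -1.6, -0.0, -0.01, -2.53]
[1.0, -16.9, -31.9, -1.6, -0.0, -0.01, -2.53]
[1.0, -15.5, -32.6, -1.6, -0.0, -0.01, -2.53]
[1.0, -14.0, -33.3, -1.6, -0.0, -0.01, -2.53]
[1.0, -12.5, -33.9, -1.6, -0.0, -0.01, -2.53]
[1.0, -11.0, -34.4, -1.6, -0.0, -0.01, -2.53]
[1.0, -9.5, -34.8, -1.6, -0.0, -0.01, -2.53]
t 0.3 tcp [0.2556 0.515  0.2311] pitch 90.0 yaw -125.7 F [-0.7  0.2  0.5] q [ 0.98  0.15  1.44  0.    1.55 -0.13] turn tot [ -0.1  -0.1 -30.4] dist 0.844
[1.0, -21.9, -31.5, -0.8, -0.0, -0.0, -1.38]
[1.0, -21.2, -32.0, -0.8, -0.0, -0.0, -1.38]
[1.0, -20.4, -32.5, -0.8, -0.0, -0.0, -1.38]
[1.0, -19.6, -33.0, -0.8, -0.0, -0.0, -1.38]
[1.0, -18.8, -33.4, -0.8, -0.0, -0.0, -1.38]
[1.0, -18.0, -33.9, -0.8, -0.0, -0.0, -1.38]
[1.0, -17.2, -34.3, -0.8, -0.0, -0.0, -1.38]
[1.0, -16.3, -34.7, -0.8, -0.0, -0.0, -1.38]
[1.0, -15.5, -35.1, -0.8, -0.0, -0.0, -1.38]
[1.0, -14.6, -35.5, -0.8, -0.0, -0.0, -1.38]
[1.0, -13.8, -35.8, -0.8, -0.0, -0.0, -1.38]
[1.0, -12.9, -36.1, -0.8, -0.0, -0.0, -1.38]
[1.0, -12.0, -36.4, -0.8, -0.0, -0.0, -1.38]
[1.0, -11.2, -36.7, -0.8, -0.0, -0.0, -1.38]
[1.0, -10.3, -37.0, -0.8, -0.0, -0.0, -1.38]
[1.0, -9.4, -37.2, -0.8, -0.0, -0.0, -1.38]
[1.0, -8.5, -37.4, -0.8, -0.0, -0.0, -1.38]
[1.0, -7.6, -37.6, -0.8, -0.0, -0.0, -1.38]
[1.0, -6.7, -37.8, -0.9, -0.0, -0.0, -1.38]
[1.0, -5.8, -37.9, -0.9, -0.0, -0.0, -1.38]
[1.0, -4.8, -38.1, -0.9, -0.0, -0.0, -1.38]
[1.0, -3.9, -38.2, -0.9, -0.0, -0.0, -1.38]
```

Call:
apply_moves(commands=[[[1, -25, -26, -2, 0, 0, -2.5], [1, -23, -27, -2, 0, 0, -2.5], [1, -22, -28, -2, 0, 0, -2.5], [1, -21, -29, -2, 0, 0, -2.5], [1, -20, -30, -2, 0, 0, -2.5]]])

```text
time: 0.8
position: [0.3081, 0.3425, 0.2414]
eef_rot: [0.12, 0.993, 0.0, 0.0]
wrist_force: [-0.1, 0.7, 0.7]
width: 0.0124
finger_force: 0.0
```

Call:
apply_moves(commands=[[[1, -18, -31, -2, 0, 0, -2.5], [1, -17, -32, -2, 0, 0, -2.5], [1, -15, -33, -2, 0, 0, -2.5], [1, -14, -33, -2, 0, 0, -2.5], [1, -12, -34, -2, 0, 0, -2.5]]])

```text
time: 1.3
position: [0.3581, 0.1693, 0.2515]
eef_rot: [0.011, 1.0, 0.0, 0.0]
wrist_force: [0.0, 0.3, 0.2]
width: -0.0003
finger_force: 0.0
```

Call:
apply_moves(commands=[[[1, -6, -36, 0, 0, 0, -2.5], [1, -4, -36, 0, 0, 0, -2.5], [1, -2, -38, 0, 0, 0, 0], [1, 0, -38, 0, 0, 0, 0], [1, 0, -38, 0, 0, 0, 0]]])

```text
time: 1.8
position: [0.3767, -0.0165, 0.2515]
eef_rot: [-0.031, 1.0, -0.0, 0.0]
wrist_force: [0.7, 0.5, 0.5]
width: 0.0003
finger_force: 0.0
```

```bash
python3 plan.py .38 -.32 .22 89.9 4 10
```

```text
t 1.8 tcp [ 0.3767 -0.0165  0.2515] pitch 90.0 yaw -19.4 F [0.7 0.5 0.5] q [-0.25 -0.28  1.8  -0.    1.62 -1.88] turn tot [-0.  -0.1 -0.4] dist 0.305
[1.0, 1.6, -30.3, 3.2, -0.0, -0.01, -0.04]
[1.0, 1.6, -30.3, 3.2, -0.0, -0.01, -0.04]
[1.0, 1.6, -30.3, 3.1, -0.0, -0.01, -0.04]
[1.0, 1.6, -30.3, 3.1, -0.0, -0.01, -0.04]
[1.0, 1.7, -30.3, 3.1, -0.0, -0.01, -0.04]
[1.0, 1.7, -30.3, 3.1, -0.0, -0.01, -0.04]
[1.0, 1.7, -30.3, 3.1, -0.0, -0.01, -0.04]
[1.0, 1.7, -30.3, 3.1, -0.0, -0.01, -0.04]
[1.0, 1.8, -30.3, 3.1, -0.0, -0.01, -0.04]
[1.0, 1.8, -30.3, 3.1, -0.0, -0.01, -0.04]
```

Call:
apply_moves(commands=[[[1, 2, -30, 3, 0, 0, 0], [1, 2, -30, 3, 0, 0, 0], [1, 2, -30, 3, 0, 0, 0], [1, 2, -30, 3, 0, 0, 0], [1, 2, -30, 3, 0, 0, 0]]])

```text
time: 2.3
position: [0.3761, -0.1667, 0.2363]
eef_rot: [-0.031, 1.0, -0.0, 0.0]
wrist_force: [-0.3, 0.3, -1.0]
width: -0.0002
finger_force: 0.0
```

Call:
apply_moves(commands=[[[1, 2, -30, 3, 0, 0, 0], [1, 2, -30, 3, 0, 0, 0], [1, 2, -30, 3, 0, 0, 0], [1, 2, -30, 3, 0, -4, 0], [1, 2, -30, 3, 0, -4, 0]]])

```text
time: 2.8
position: [0.3762, -0.3169, 0.2211]
eef_rot: [-0.032, 0.997, 0.002, 0.071]
wrist_force: [0.7, 0.7, -0.1]
width: 0.0001
finger_force: 0.0
```

Call:
apply_moves(commands=[[[1, 0, 0, 0, 0, -6, 0], [1, 0, 0, 0, 0, -6, 0], [1, 0, 0, 0, 0, -6, 0], [1, 0, 0, 0, 0, -6, 0], [1, 0, 0, 0, 0, -6, 0]]])

```text
time: 3.3
position: [0.4137, -0.2915, 0.2427]
eef_rot: [0.001, 0.953, 0.004, 0.302]
wrist_force: [-0.4, -0.1, 0.1]
width: 0.0002
finger_force: 0.0
```

```bash
python3 plan.py .38 -.32 .2 30 4 5
```

```text
t 3.3 tcp [ 0.4137 -0.2915  0.2427] pitch 54.9 yaw 0.6 F [-0.4 -0.1  0.1] q [-1.12 -0.27  1.93  0.58  1.25 -2.81] turn tot [ -2.7 -24.8  -3. ] dist 0.061
[1.0, 10.4, -5.8, 3.1, -0.53, -4.97, -0.6]
[1.0, 10.7, -5.7, 2.1, -0.53, -4.97, -0.6]
[1.0, 10.9, -5.6, 1.1, -0.53, -4.97, -0.6]
[1.0, 11.0, -5.5, 0.1, -0.53, -4.97, -0.6]
[1.0, 11.0, -5.4, -0.9, -0.53, -4.97, -0.6]
```

Joint 6 is at its limit. I'll spin the tool half a turn about its own axis (equivalent fingers) to free it.

Call:
apply_moves(commands=[[[1, 0, 0, 0, 0, 0, 8.5], [1, 0, 0, 0, 0, 0, 8.5], [1, 0, 0, 0, 0, 0, 8.5], [1, 0, 0, 0, 0, 0, 8.5], [1, 0, 0, 0, 0, 0, 8.5]]])

```text
time: 3.8
position: [0.4136, -0.2912, 0.2425]
eef_rot: [0.348, 0.888, 0.113, 0.278]
wrist_force: [0.2, -0.6, -0.1]
width: -0.0001
finger_force: 0.0
```

Call:
apply_moves(commands=[[[1, 0, 0, 0, 0, 0, 8.5], [1, 0, 0, 0, 0, 0, 8.5], [1, 0, 0, 0, 0, 0, 8.5], [1, 0, 0, 0, 0, 0, 8.5], [1, 0, 0, 0, 0, 0, 8.5]]])

```text
time: 4.3
position: [0.4136, -0.2912, 0.2425]
eef_rot: [0.646, 0.702, 0.206, 0.218]
wrist_force: [-0.3, 0.1, 0.2]
width: -0.0001
finger_force: 0.0
```

Call:
apply_moves(commands=[[[1, 0, 0, 0, 0, 0, 8.5], [1, 0, 0, 0, 0, 0, 8.5], [1, 0, 0, 0, 0, 0, 8.5], [1, 0, 0, 0, 0, 0, 8.5], [1, 0, 0, 0, 0, 0, 8.5]]])

```text
time: 4.8
position: [0.4136, -0.2912, 0.2425]
eef_rot: [0.856, 0.42, 0.271, 0.129]
wrist_force: [-1.1, 0.4, -0.3]
width: 0.0001
finger_force: 0.0
```

Call:
apply_moves(commands=[[[1, 0, 0, 0, 0, 0, 8.5], [1, 0, 0, 0, 0, 0, 8.5], [1, 0, 0, 0, 0, 0, 8.5], [1, 0, 0, 0, 0, 0, 8.5], [1, 0, 0, 0, 0, 0, 8.5]]])

```text
time: 5.3
position: [0.4136, -0.2912, 0.2425]
eef_rot: [0.95, 0.081, 0.299, 0.022]
wrist_force: [0.5, -0.2, -0.1]
width: 0.0004
finger_force: 0.0
```

```bash
sed -i 's/Y=np.array(\[-np.sin(b),np.cos(b),0\])/Y=-np.array([-np.sin(b),np.cos(b),0])/' plan.py; python3 plan.py .39 -.322 .2 30 4 5
```

```text
t 5.3 tcp [ 0.4136 -0.2912  0.2425] pitch 55.1 yaw 0.8 F [ 0.5 -0.2 -0.1] q [-1.12 -0.27  1.93  0.58  1.25  0.16] turn tot [ 0.4 25.2  6.6] dist 0.058
[1.0, -9.6, 4.6, 4.2, 0.09, 5.04, 1.32]
[1.0, -9.9, 4.9, 3.4, 0.09, 5.04, 1.32]
[1.0, -10.0, 5.1, 2.5, 0.09, 5.04, 1.32]
[1.0, -10.1, 5.3, 1.6, 0.09, 5.04, 1.32]
[1.0, -10.0, 5.6, 0.7, 0.09, 5.04, 1.32]
```

Call:
apply_moves(commands=[[[1, -10, 5, 4, 0, 5, 1.3], [1, -10, 5, 3, 0, 5, 1.3], [1, -10, 5, 2, 0, 5, 1.3], [1, -10, 5, 2, 0, 5, 1.3], [1, -10, 5, 1, 0, 5, 1.3]]])

```text
time: 5.8
position: [0.3893, -0.3225, 0.2006]
eef_rot: [0.865, 0.033, 0.5, -0.012]
wrist_force: [0.2, -0.2, -0.9]
width: 0.0001
finger_force: 0.0
```

```bash
python3 plan.py .40 -.321 .055 30 4 8
```

```text
t 5.8 tcp [ 0.3893 -0.3225  0.2006] pitch 29.9 yaw 3.6 F [ 0.2 -0.2 -0.9] q [-1.47 -0.16  2.16  1.1   1.33 -0.37] turn tot [ 0.4 -0.1  0.5] dist 0.146
[1.0, -15.1, -0.3, 10.2, 0.05, -0.01, 0.07]
[1.0, -15.1, -0.3, 10.3, 0.05, -0.01, 0.07]
[1.0, -15.1, -0.2, 10.3, 0.05, -0.01, 0.07]
[1.0, -15.1, -0.2, 10.3, 0.05, -0.01, 0.07]
[1.0, -15.1, -0.2, 10.3, 0.05, -0.01, 0.07]
[1.0, -15.1, -0.2, 10.3, 0.05, -0.01, 0.07]
[1.0, -15.1, -0.1, 10.3, 0.05, -0.01, 0.07]
[1.0, -15.1, -0.1, 10.3, 0.05, -0.01, 0.07]
```

Call:
apply_moves(commands=[[[1, -15, 0, 10, 0, 0, 0], [1, -15, 0, 10, 0, 0, 0], [1, -15, 0, 10, 0, 0, 0], [1, -15, 0, 10, 0, 0, 0], [1, -15, 0, 10, 0, 0, 0]]])

```text
time: 6.3
position: [0.3953, -0.3225, 0.1097]
eef_rot: [0.866, 0.033, 0.499, -0.013]
wrist_force: [0.1, -0.1, 0.2]
width: 0.0
finger_force: 0.0
```

Call:
apply_moves(commands=[[[1, -15, 0, 10, 0, 0, 0], [1, -15, 0, 10, 0, 0, 0], [1, -15, 0, 10, 0, 0, 0], [1, -8, 0, 5, 0, 0, 0], [1, 0, 0, 0, 0, 0, 0]]])

```text
time: 6.8
position: [0.3989, -0.3225, 0.0462]
eef_rot: [0.866, 0.033, 0.499, -0.014]
wrist_force: [-0.1, 0.0, 0.2]
width: 0.0003
finger_force: 0.0
```

```bash
python3 plan.py .47 -.317 .048 30 4 5; python3 - <<'E'
from h import *
i=env.get_image("scene")["pixels"][220:370,220:400]
j=env.get_image("top")["pixels"][190:290,320:440]
cv2.imwrite("pics/d.png",np.hstack([cv2.resize(i,(432,360)),cv2.resize(j,(360,300))[:360] if 0 else cv2.copyMakeBorder(cv2.resize(j,(360,300)),0,60,0,0,0)]))
E
```

```text
t 6.8 tcp [ 0.3989 -0.3225  0.0462] pitch 30.2 yaw 3.8 F [-0.1  0.   0.2] q [-1.44  0.17  2.26  1.25  1.14 -0.78] turn tot [0.2 0.2 0.4] dist 0.071
[1.0, 7.5, -0.1, 12.1, 0.04, 0.03, 0.09]
[1.0, 7.5, -0.1, 12.1, 0.04, 0.03, 0.09]
[1.0, 7.5, -0.1, 12.2, 0.04, 0.03, 0.09]
[1.0, 7.5, -0.1, 12.2, 0.04, 0.03, 0.09]
[1.0, 7.5, -0.1, 12.2, 0.04, 0.03, 0.09]
```

View pics/d.png

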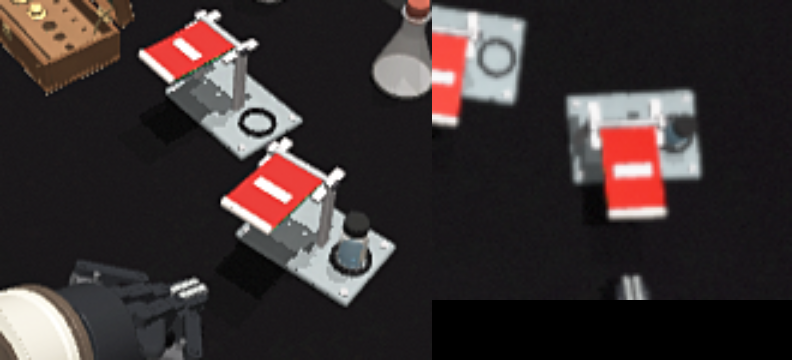

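Fingertips are closed, low, and in line with the flag centre. Now I'll go under the free edge and lift.

Call:
apply_moves(commands=[[[1, 8, 0, 12, 0, 0, 0], [1, 7.5, 0, 12, 0, 0, 0], [1, 7.5, 0, 12, 0, 0, 0], [1, 7.5, 0, 12, 0, 0, 0], [1, 7.5, 0, 12, 0, 0, 0]]])

```text
time: 7.4
position: [0.4705, -0.3181, 0.0509]
eef_rot: [0.866, 0.033, 0.499, -0.012]
wrist_force: [-0.1, -0.4, -0.3]
width: -0.0004
finger_force: 0.0
```

```bash
python3 plan.py .47 -.317 .075 30 4 5;
```

```text
t 7.4 tcp [ 0.4705 -0.3181  0.0509] pitch 30.1 yaw 3.6 F [-0.1 -0.4 -0.3] q [-1.25  0.2   2.2   1.36  1.03 -0.72] turn tot [0.3 0.1 0.6] dist 0.024
[1.0, 4.1, -0.2, -2.5, 0.06, 0.02, 0.12]
[1.0, 4.1, -0.2, -2.5, 0.06, 0.02, 0.12]
[1.0, 4.1, -0.2, -2.5, 0.06, 0.02, 0.12]
[1.0, 4.1, -0.2, -2.5, 0.06, 0.02, 0.12]
[1.0, 4.1, -0.2, -2.5, 0.06, 0.02, 0.12]
```

Call:
apply_moves(commands=[[[1, 4, 0, -2.5, 0, 0, 0], [1, 4, 0, -2.5, 0, 0, 0], [1, 4, 0, -2.5, 0, 0, 0], [1, 4, 0, -2.5, 0, 0, 0], [1, 4, 0, -2.5, 0, 0, 0]]])

```text
time: 7.9
position: [0.4686, -0.3179, 0.0738]
eef_rot: [0.866, 0.033, 0.499, -0.013]
wrist_force: [1.2, -0.5, 0.2]
width: 0.0001
finger_force: 0.3
```

```bash
python3 plan.py .476 -.316 .105 32 4 6;
```

```text
t 7.9 tcp [ 0.4686 -0.3179  0.0738] pitch 30.2 yaw 3.6 F [ 1.2 -0.5  0.2] q [-1.26  0.14  2.2   1.32  1.04 -0.64] turn tot [ 0.3 -1.8  0.5] dist 0.032
[1.0, 5.1, -0.2, -1.5, 0.05, -0.31, 0.09]
[1.0, 5.1, -0.2, -1.6, 0.05, -0.31, 0.09]
[1.0, 5.1, -0.2, -1.6, 0.05, -0.31, 0.09]
[1.0, 5.1, -0.2, -1.6, 0.05, -0.31, 0.09]
[1.0, 5.1, -0.2, -1.6, 0.05, -0.31, 0.09]
[1.0, 5.1, -0.2, -1.7, 0.05, -0.31, 0.09]
```

Gentle contact so far. I'll keep lifting, then look.

Call:
apply_moves(commands=[[[1, 6, 0, -1.5, 0, 0, 0], [1, 6, 0, -1.5, 0, 0, 0], [1, 6, 0, -1.5, 0, 0, 0], [1, 6, 0, -1.5, 0, 0, 0], [1, 6, 0, -1.5, 0, 0, 0]]])

```text
time: 8.4
position: [0.4777, -0.3166, 0.1035]
eef_rot: [0.866, 0.033, 0.499, -0.013]
wrist_force: [-0.6, 0.3, -0.7]
width: 0.0
finger_force: 0.3
```

```bash
python3 plan.py .51 -.313 .137 37 4 5; python3 - <<'E'
from h import *
i=env.get_image("scene")["pixels"][220:370,220:400]
cv2.imwrite("pics/e.png",cv2.resize(i,(540,450)))
E
```

```text
t 8.4 tcp [ 0.4777 -0.3166  0.1035] pitch 30.2 yaw 3.7 F [-0.6  0.3 -0.7] q [-1.23  0.08  2.17  1.29  1.05 -0.55] turn tot [ 0.3 -6.8  0.5] dist 0.047
[1.0, 9.1, -0.2, 2.2, 0.06, -1.37, 0.1]
[1.0, 9.1, -0.2, 2.0, 0.06, -1.37, 0.1]
[1.0, 9.2, -0.2, 1.8, 0.06, -1.37, 0.1]
[1.0, 9.2, -0.2, 1.6, 0.06, -1.37, 0.1]
[1.0, 9.2, -0.2, 1.4, 0.06, -1.37, 0.1]
```

View pics/e.png

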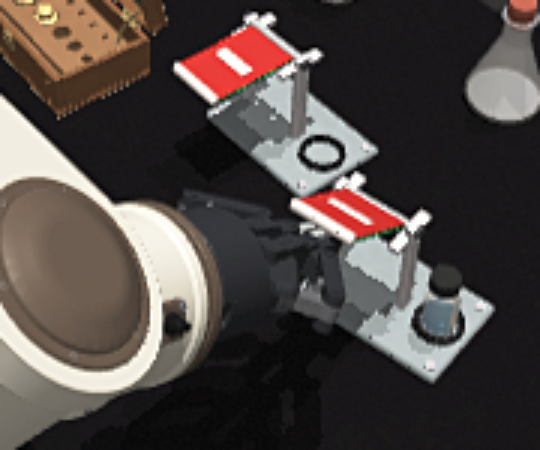

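The flag is rising as planned: its free edge in the crop is at about (305,205) and higher than before. The vial is undisturbed and nothing else touches. On over the top.

Call:
apply_moves(commands=[[[1, 9, 0, 2, 0, -1.4, 0], [1, 9, 0, 2, 0, -1.4, 0], [1, 9, 0, 2, 0, -1.4, 0], [1, 9, 0, 1.6, 0, -1.4, 0], [1, 9, 0, 1.4, 0, -1.4, 0]]])

```text
time: 8.95
position: [0.5097, -0.314, 0.1362]
eef_rot: [0.895, 0.034, 0.444, -0.011]
wrist_force: [-0.2, 0.8, -1.2]
width: -0.0002
finger_force: 0.3
```

```bash
python3 plan.py .545 -.311 .145 42 4 5
```

```text
t 8.95 tcp [ 0.5097 -0.314   0.1362] pitch 37.2 yaw 3.6 F [-0.2  0.8 -1.2] q [-1.1   0.02  2.07  1.1   0.96 -0.24] turn tot [ 0.4 -4.8  0.5] dist 0.036
[1.0, 5.7, -0.1, 4.6, 0.07, -0.96, 0.09]
[1.0, 5.8, -0.1, 4.5, 0.07, -0.96, 0.09]
[1.0, 5.8, -0.1, 4.4, 0.07, -0.96, 0.09]
[1.0, 5.9, -0.1, 4.3, 0.07, -0.96, 0.09]
[1.0, 6.0, -0.1, 4.2, 0.07, -0.96, 0.09]
```

Call:
apply_moves(commands=[[[1, 5.8, 0, 4.5, 0, -1, 0], [1, 5.8, 0, 4.5, 0, -1, 0], [1, 5.8, 0, 4.4, 0, -1, 0], [1, 5.8, 0, 4.3, 0, -1, 0], [1, 6, 0, 4.2, 0, -1, 0]]])

```text
time: 9.45
position: [0.5451, -0.3113, 0.1447]
eef_rot: [0.914, 0.034, 0.405, -0.01]
wrist_force: [-1.0, 0.1, -0.1]
width: 0.0001
finger_force: 0.2
```

```bash
python3 plan.py .575 -.309 .130 46 4 5; python3 - <<'E'
from h import *
i=env.get_image("scene")["pixels"][220:370,220:400]
cv2.imwrite("pics/f.png",cv2.resize(i,(540,450)))
E
```

```text
t 9.45 tcp [ 0.5451 -0.3113  0.1447] pitch 42.2 yaw 3.5 F [-1.   0.1 -0.1] q [-0.99  0.04  1.97  0.96  0.9  -0.03] turn tot [ 0.4 -3.8  0.4] dist 0.033
[1.0, 1.9, -0.1, 6.4, 0.07, -0.76, 0.09]
[1.0, 1.9, -0.1, 6.4, 0.07, -0.76, 0.09]
[1.0, 2.0, -0.1, 6.4, 0.07, -0.76, 0.09]
[1.0, 2.1, -0.1, 6.3, 0.07, -0.76, 0.09]
[1.0, 2.2, -0.0, 6.3, 0.07, -0.76, 0.09]
```

View pics/f.png

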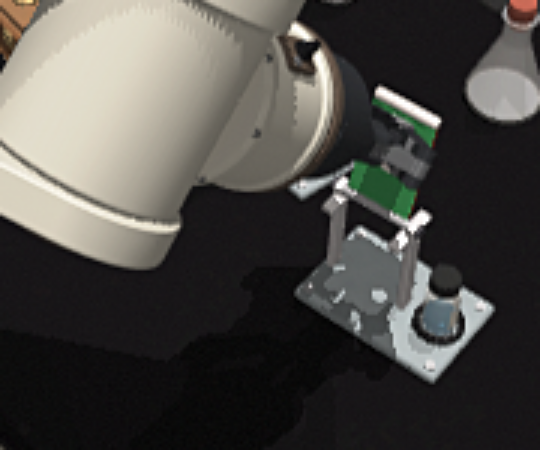

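The flag is past vertical: the green face shows at (385,190) in the crop with the fingertips on it. I'll push it down on the far side.

Call:
apply_moves(commands=[[[1, 2, 0, 6.4, 0, -0.8, 0], [1, 2, 0, 6.4, 0, -0.8, 0], [1, 2, 0, 6.4, 0, -0.8, 0], [1, 2, 0, 6.3, 0, -0.8, 0], [1, 2, 0, 6.3, 0, -0.8, 0]]])

```text
time: 10.0
position: [0.5751, -0.3095, 0.1294]
eef_rot: [0.927, 0.035, 0.373, -0.008]
wrist_force: [-0.6, -0.7, 0.1]
width: -0.0
finger_force: 0.2
```

```bash
python3 plan.py .590 -.308 .106 46 4 5
```

```text
t 10.0 tcp [ 0.5751 -0.3095  0.1294] pitch 46.2 yaw 3.4 F [-0.6 -0.7  0.1] q [-0.9   0.1   1.9   0.86  0.85  0.1 ] turn tot [0.4 0.2 0.4] dist 0.028
[1.0, -1.1, -0.1, 5.5, 0.08, 0.05, 0.09]
[1.0, -1.1, -0.1, 5.5, 0.08, 0.05, 0.09]
[1.0, -1.1, -0.1, 5.5, 0.08, 0.05, 0.09]
[1.0, -1.1, -0.1, 5.5, 0.08, 0.05, 0.09]
[1.0, -1.1, -0.1, 5.5, 0.08, 0.05, 0.09]
```

Call:
apply_moves(commands=[[[1, -1, 0, 5.5, 0, 0, 0], [1, -1, 0, 5.5, 0, 0, 0], [1, -1, 0, 5.5, 0, 0, 0], [1, -1, 0, 5.5, 0, 0, 0], [1, -1, 0, 5.5, 0, 0, 0]]])

```text
time: 10.5
position: [0.5901, -0.3088, 0.1061]
eef_rot: [0.927, 0.034, 0.373, -0.008]
wrist_force: [-0.3, 0.3, 0.7]
width: -0.0001
finger_force: 0.2
```

Call:
apply_moves(commands=[[[1, -0.7, 0, 0.7, 0, 0, 0], [1, -0.7, 0, 0.7, 0, 0, 0], [1, -0.7, 0, 0.7, 0, 0, 0], [1, -0.7, 0, 0.7, 0, 0, 0], [1, -0.7, 0, 0.7, 0, 0, 0]]])

```text
time: 11.0
position: [0.5899, -0.3089, 0.1018]
eef_rot: [0.927, 0.035, 0.373, -0.008]
wrist_force: [0.6, 0.1, 0.8]
width: -0.0001
finger_force: 0.2
```

```bash
python3 plan.py .590 -.308 .09 46 4 1; python3 - <<'E'
from h import *
i=env.get_image("scene")["pixels"][220:370,220:400]
cv2.imwrite("pics/g.png",cv2.resize(i,(540,450)))
E
```

```text
t 11.0 tcp [ 0.5899 -0.3089  0.1018] pitch 46.1 yaw 3.4 F [0.6 0.1 0.8] q [-0.88  0.16  1.9   0.9   0.79  0.05] turn tot [0.4 0.1 0.4] dist 0.012
[1.0, -8.0, -1.0, 8.6, 0.41, 0.15, 0.44]
```

View pics/g.png

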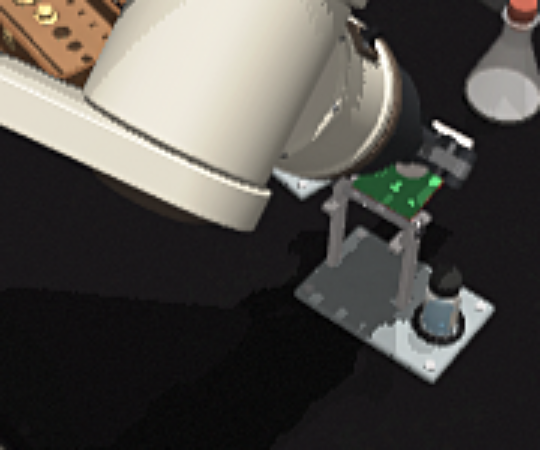

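The flag is nearly level on the far side, green up, with the fingertips at about (450,155) on it. I'll press down in small steps until the stop shows.

Call:
apply_moves(commands=[[[1, -0.7, 0, 0.7, 0, 0, 0], [1, -0.7, 0, 0.7, 0, 0, 0], [1, -0.7, 0, 0.7, 0, 0, 0], [1, 0, 0, 0, 0, 0, 0]]])

```text
time: 11.45
position: [0.5898, -0.3088, 0.0985]
eef_rot: [0.927, 0.035, 0.373, -0.008]
wrist_force: [-0.6, 0.2, 0.3]
width: 0.0002
finger_force: 0.0
```

Call:
apply_moves(commands=[[[1, -0.7, 0, 0.7, 0, 0, 0], [1, -0.7, 0, 0.7, 0, 0, 0], [1, 0, 0, 0, 0, 0, 0]]])

```text
time: 11.75
position: [0.5898, -0.3088, 0.0965]
eef_rot: [0.927, 0.035, 0.373, -0.008]
wrist_force: [-0.7, 0.5, 0.3]
width: -0.0
finger_force: 0.0
```

Call:
apply_moves(commands=[[[1, -0.7, 0, 0.7, 0, 0, 0], [1, -0.7, 0, 0.7, 0, 0, 0], [1, 0, 0, 0, 0, 0, 0]]])

```text
time: 12.05
position: [0.5898, -0.3089, 0.0945]
eef_rot: [0.927, 0.035, 0.373, -0.008]
wrist_force: [0.8, 0.6, -0.1]
width: -0.0001
finger_force: 0.0
```

Call:
apply_moves(commands=[[[1, -0.7, 0, 0.7, 0, 0, 0], [1, 0, 0, 0, 0, 0, 0]]])

```text
time: 12.25
position: [0.5898, -0.3089, 0.0936]
eef_rot: [0.927, 0.035, 0.373, -0.008]
wrist_force: [1.0, -0.4, 0.1]
width: 0.0002
finger_force: 0.0
```

Call:
apply_moves(commands=[[[1, 7, 0, -7, 0, 0, 0], [1, 14, 0, -14, 0, 0, 0], [1, 20, 0, -20, 0, 0, 0], [1, 20, 0, -30, 0, 0, 0], [1, 20, 0, -30, 0, 0, 0]]])

```text
time: 12.75
position: [0.5778, -0.3081, 0.2245]
eef_rot: [0.927, 0.034, 0.373, -0.008]
wrist_force: [0.8, -0.8, 0.5]
width: 0.0002
finger_force: 0.0
```

Call:
apply_moves(commands=[[[1, 10, 0, -30, 0, 0, 0], [1, 10, 0, -30, 0, 0, 0], [1, 10, 0, -30, 0, 0, 0], [1, 0, 0, 0, 0, 0, 0]]])

```text
time: 13.15
position: [0.5369, -0.3111, 0.3137]
eef_rot: [0.926, 0.035, 0.375, -0.006]
wrist_force: [0.6, -0.6, -0.3]
width: -0.0001
finger_force: 0.0
```

```bash
python3 - <<'E'
from h import *
s=env.get_state();print(s["time"],s["position"])
i=env.get_image("scene")["pixels"][200:370,220:400]
j=env.get_image("top")["pixels"][130:290,280:440]
cv2.imwrite("pics/i.png",np.hstack([cv2.resize(i,(381,360)),cv2.resize(j,(360,360))]))
E
```

```text
13.15 [ 0.53693657 -0.31113344  0.31372292]
```

View pics/i.png

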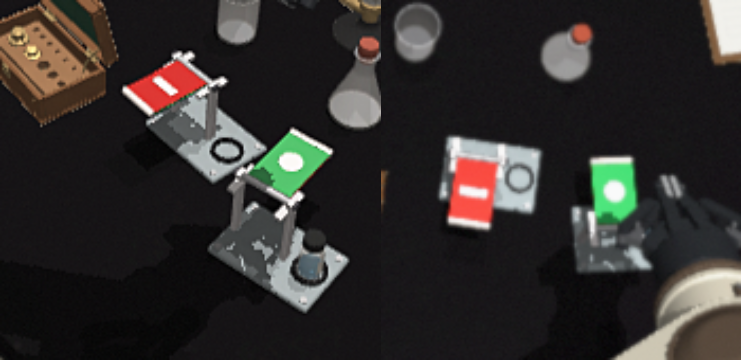

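The flag lies green up on the far side, and the other flag in view, the vial, the flask and the beaker look undisturbed. I'll check the flag's tilt by triangulating the green outline's centroid and far corners across the two views.

```bash
python3 - <<'E'
from h import *
P={};C={}
for n in("scene","top"):
    i=env.get_image(n);im=i["pixels"];h=cv2.cvtColor(im,cv2.COLOR_BGR2HSV)
    roi=np.zeros(h.shape[:2],np.uint8);a=(255,330,325,400) if n=="scene" else (190,240,360,400)
    roi[a[0]:a[1],a[2]:a[3]]=1
    # white disc on the green face: centre at mid-face
    g=((h[...,0]>45)&(h[...,0]<85)&(h[...,1]>100)&(h[...,2]>60)).astype(np.uint8)
    c=max(cv2.findContours(g,0,2)[0],key=lambda c:cv2.contourArea(c)*(roi[tuple(c[0,0][::-1])] or cv2.pointPolygonTest(np.array([[[320,240],[400,240],[400,340],[320,340]]] if n=="scene" else [[[360,190],[410,190],[410,245],[360,245]]]),tuple(map(float,c[0,0])),False)>0))
    m=np.zeros_like(g);cv2.drawContours(m,[c],-1,1,-1)
    w=((m>0)&(h[...,1]<90)&(h[...,2]>120)).astype(np.uint8)
    M=cv2.moments(w,True);P[n]=[M["m10"]/M["m00"],M["m01"]/M["m00"]];C[n]=i
    print(n,cv2.contourArea(c),P[n],cv2.approxPolyDP(c,3,True)[:,0].tolist(),cast(i,P[n],.0875).round(4))
pm=[np.array(C[n]["K"])@np.linalg.inv(C[n]["extrinsics"])[:3] for n in P]
X=cv2.triangulatePoints(pm[0],pm[1],*[np.array(P[n]).reshape(2,1) for n in P]);print((X[:3]/X[3]).ravel())
for n in C:
    for c in red(C[n]): print(n,[cast(C[n],p,.088)[:2].round(3).tolist() for p in cv2.boxPoints(cv2.minAreaRect(c))])
E
```

```text
scene 562.0 [356.9, 275.94444444444446] [[356, 262], [338, 282], [357, 292], [375, 273]] [ 0.5694 -0.3056  0.0875]
top 450.5 [383.2911392405063, 214.53164556962025] [[374, 203], [376, 228], [386, 228], [393, 222], [392, 203]] [ 0.572  -0.3073  0.0875]
[ 0.57086278 -0.30639117  0.08767059]
scene [[0.528, -0.118], [0.614, -0.123], [0.59, -0.172], [0.509, -0.165]]
scene [[0.432, 0.253], [0.458, 0.288], [0.5, 0.221], [0.474, 0.189]]
top [[0.453, 0.276], [0.52, 0.266], [0.509, 0.216], [0.443, 0.227]]
top [[0.531, -0.116], [0.599, -0.123], [0.594, -0.175], [0.527, -0.167]]
```

```bash
python3 -c "
from workcell import env
print(env.hand_in())"
```

```text
the job is handed in; nothing more can be done
None
```

The black-capped vial's flag is flipped to the far side and measures level, green face up; the other two flags are still red, the vials, beaker and flask look undisturbed, and the job is handed in (no verdict was returned).

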